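# Re-melt a candle: push it onto the warmer's ring and click the heat wheel to three

### The job

The white candle that stands on the candle warmer has set with a rough top and is to be re-melted. Push it over the black glass top with the outside of a finger, without gripping or lifting it, until it stands upright and wholly inside the printed heating ring, and with a fingertip against the rim turn the knurled heat wheel until it clicks into setting three (the row of three studs in line with the steel index). Leave the wax cup on the warmer and everything else as it stands.

Things in the scene. Friction and masses are not known exactly. Their poses are not given: they have to be found in the camera images.
- warmer: Electric candle warmer fixed to the worktop: a low white enamelled box, 170 mm deep (its x) by 360 mm wide (its y) and 46 mm high, with a flat, slippery black glass top (friction about 0.25). Origin at the centre of its underside on the worktop; its x axis points from the front edge (nearest the robot, with the wheel) to the back, y to its left, z up. It stands somewhere in front of the robot, turned by up to 0.25 rad.
- ring (a point): Centre of the printed heating ring (116 mm outside diameter, flat, no raised edge) on the black glass top, at the height of the top, 46 mm above the worktop, midway along the warmer. Axes as the warmer's.
- heat_wheel (a joint): Angle of the knurled heat wheel, rad; grows clockwise seen from above (its front edge moves to the warmer's left, +y). Detents every 0.524 rad: 0 off (cross bar), 0.524 one stud, 1.047 two, 1.571 three, 2.094 four studs. Starts in one or two. The rim is grippy rubber; about 2 N along it moves the wheel on; past half-way a spring roller pulls it into the next detent once it is let go.
- rim_front (a point): Foremost point of the wheel's rim, half-way up it, fixed to the warmer (does not turn); axes as the warmer's. The wheel is a black disc, axis upright, 84 mm across, 20 to 36 mm above the worktop; 38 mm of it stands out of a slot in the middle of the warmer's front face, too little to grip across. Under it is a narrower white tongue, 34 mm in radius, 6 to 18 mm above the worktop.
- index (a point): Tip of the short steel index bar above the wheel's slot, 41 mm above the worktop, in line with the wheel's axis and its foremost point; it reaches 10 mm out of the front face. The rows of one to four steel studs on the wheel's top run outwards; the row that points straight out to the front, in line with the index, is the setting.
- candle_mid (a point): The white candle on the warmer, in a straight glass, 75 mm across; the glass is 90 mm high, the wick ends at 102 mm; 0.33 kg, loose. Stands on the black glass top to the left or the right of the ring, about 0.12 m from the ring's centre. The point lies on its axis 51 mm above its foot.
- wax_cup_mid (a point): Clear plastic measuring cup with set wax in its foot, 68 mm across and 83 mm high, loose and light. Stands on the black glass top on the other side of the ring from the candle; to be left alone. The point lies on its axis 41 mm above its foot.
- jug: White pouring jug, 114 x 280 x 176 mm, on the worktop to the left of the warmer; origin under its middle. To be left alone.
- thermometer: Stick thermometer, 208 mm long, 14 mm high, lying on the worktop to the left of the warmer; origin under its middle. To be left alone.
- clip: Wooden wick clip (clothes peg), 72 x 14 x 9 mm, lying on the worktop to the left of the warmer; origin under its middle. To be left alone.

How it is judged:
At the end, for the whole second after the job is handed in: The candle stands upright on the glass top (within 0.08 rad), its axis within 21 mm of the ring's centre, so that its foot lies inside the ring; the heat wheel rests in setting three (1.571 +- 0.1 rad) (horizontal distance between candle_mid and ring below 0.021 m and z of candle_mid in the frame of ring below 0.055 m and angle between candle_mid's own z axis and vertical below 0.08 rad and value of joint heat_wheel between 1.471 and 1.671 rad and not (velocity of joint heat_wheel above 0.05 rad/s)); the robot touches nothing.
It fails at once if the candle is lifted (over 10 mm off the glass top) (z of candle_mid in the frame of ring above 0.061 m).
It fails at once if the candle is tipped (over 0.3 rad) (angle between candle_mid's own z axis and vertical above 0.3 rad).
It fails at once if the candle is taken between the fingers (horizontal distance between the grasp point and candle_mid below 0.022 m and z of the grasp point in the frame of candle_mid below 0.045 m).
It fails at once if the wax cup is moved (over 20 mm) (distance of wax_cup_mid from where it was at the start of the episode above 0.02 m).
It fails at once if the jug, thermometer or clip is moved (over 20 mm) (distance of any of jug, thermometer, clip from where it was at the start of the episode above 0.02 m).
It also fails if it takes over 64 s, if anything falls off the work surface, if the arm or the gripper's body presses on something with over 40 N, if the wrist force passes 120 N, or if a joint passes its speed limit or range.

### The arm

A 6-joint arm with a two-finger parallel gripper is mounted at the origin on a cart in front of the work surface, level with it; the furniture and walls round the work are solid. World frame = base frame: x ahead of the robot, y to its left, z up, the work surface at z = 0. Lengths are in m, angles in rad, forces in N, time in s.
With the tool pointing down it reaches from about 0.35 to 0.875 m from the base axis. Payload 15.5 kg.
Tool frame: the origin (TCP) lies between the finger pads; the fingertips stand 17 mm ahead of it and the grasp point (between the pads) lies 2 mm behind it; z points along the fingers, y is the line along which they close (so a half turn about z gives the same grasp; the last joint's range is limited). The gripper opens to 85 mm and grips with 20 to 120 N. Pads are 22 mm wide; open, the fingers measure 114 mm over their backs; the gripper's body (76 mm by 85 mm) begins 54 mm behind the grasp point. The pads swing forward as they close: fully open they stand 13 mm farther back than shut.
Start: joints at [1.246, 0.494, 1.345, -0, 1.302, -0.096], TCP at [0.142, 0.609, 0.248] pointing down, gripper open.
Joint ranges: [-2.91, 2.91], [-0.82, 2.16], [0.22, 2.67], [-1.22, 4.37], [0.12, 2.79], [-3.08, 3.08]. Speed limits (rad/s): [1.89, 1.89, 2.57, 3.01, 3.01, 3.01].

### API

Orientations are given as a unit quaternion [w, x, y, z].
In Python, from cell import ctrl gives the robot as it stands.
- The arm moves only by the tool drive_tool, never from a script. Its argument "series" is a list of rows, each a list of 5 numbers: the finger opening in m, from 0 to 0.0854, then the shift along the tool's x, y, z in m, then the turn about the tool's z in degrees. In form: [[hand, dx, dy, dz, turn], ...]. A call has 1 to 20 rows; each row is the pose to reach, as a shift and turn from the pose commanded when the call began, along the tool's axes at that moment; what a row does not reach only later rows make up. A row lasts 1/8 s, in which the tool goes at most 62.5 mm and 10.7 degrees, less where a joint would pass 70% of its speed; a pose out of reach is approached as far as the arm can. A call with a gripper value outside its range is refused whole. The fingers move at their own pace and stop on an object; "newtons" is the grip in N (left out, the last holds). Time passes only in rows, so rows that repeat a pose let the fingers close. It gives the time, the measured TCP pose, the force, the opening and the grip force at its end, in the units of the state.
- ctrl.sense(): the state, without advancing time (a new reading comes with each control period).
- ctrl.camera(name): name is "side" or "top" or "wrist"; returns the picture (384x512x3 uint8, red, green, blue); there is no depth.
- ctrl.camera_model(name): a dict with "fx", "fy", "cx", "cy" (pixels), "R" (3x3) and "t" (3): a world point X has camera coordinates R X + t. Camera axes: x right, y down, z forward; pixel columns grow to the right and rows downward; lengths in m; the calibration is good to about 2 mm. A picture is of the moment at which its call begins: read the wrist's pose just before it. camera_model takes no time and is no camera call; for the wrist camera it gives the pose at the moment of the call.
- ctrl.sign_off(): hands the job in; it is judged then, once.
Trained networks look in the newest picture that a camera, given by its name, has taken for a name from the list of things; names that differ only in an ending like _2 or _b are one class to them, and where a whole thing is asked for, a point or a joint stands for the part that bears it (a point fixed in the world has none). Each returns a list of dicts, best first, with "p" (0 to 1); they miss things now and then, are a little off and sometimes report something else, mostly with a low value. They report only what shows in the picture. A call takes as long as a camera call.
- ctrl.search_frame(camera, name): "bbox" ([left, top, right, bottom] in pixels, round what is visible of it).
- ctrl.landmark_of(camera, name): "xy" ([column, row] in pixels: a listed point, or the origin of a listed thing).
The state is a dict: "time": time; "joint_pos": joint angles; "qvel": joint speeds; "tau": joint torques, N m; "tool_pos": TCP position; "tcp_rot": TCP orientation; "wrist_force": force on the tool from outside, world axes, zero at the start; "torque": the same for the moment, N m; "finger_gap": finger opening in m; "finger_force": force on a finger pad.
Only numpy, scipy, OpenCV 4.12 (cv2) and the standard library are available. Lean on these libraries where they do the work, as an engineer would, in place of code of your own. Each camera call takes 0.05 s, during which the arm holds its last target. There are 200 camera calls.

## Working session

There is one attempt and no reset: what is moved stays moved. The work goes in short steps, Python scripts to look and compute and a tool call to move; the robot and the scene stay as the last step left them, time stands still between calls to the robot, and variables do not carry over. Pictures are saved under pics/ and viewed, at most 10 in all, crops included, and the job is handed in when it is done.

Besides the shell and the picture viewer there is one more tool, called after ">>>" as a command line: name --pt "numbers of a row" for each row, then --argument value for the rest. drive_tool: Moves the arm, as the interface text tells. Its arguments: {"type":"object","properties":{"series":{"type":"array"},"newtons":{"type":"number"}},"required":["series"]}

```bash
mkdir -p pics
cat > h.py <<'E'
import numpy as np, cv2
from cell import ctrl
def hit(cam,uv,z):
    m=ctrl.camera_model(cam);R=np.array(m["R"]);t=np.array(m["t"])
    d=R.T@np.array([(uv[0]-m["cx"])/m["fx"],(uv[1]-m["cy"])/m["fy"],1]);c=-R.T@t
    return c+d*(z-c[2])/d[2]
def px(cam,X):
    m=ctrl.camera_model(cam);p=np.array(m["R"])@np.array(X)+np.array(m["t"])
    return np.array([m["fx"]*p[0]/p[2]+m["cx"],m["fy"]*p[1]/p[2]+m["cy"]])
Z=dict(warmer=0,ring=.046,rim_front=.028,index=.041,candle_mid=.097,wax_cup_mid=.087,jug=0)
def shot(cam,name):
    im=ctrl.camera(cam);cv2.imwrite(f"pics/{name}.png",cv2.cvtColor(np.asarray(im),cv2.COLOR_RGB2BGR));return im
E
python3 - <<'E'
from h import *
a=shot("top","t0");b=shot("side","s0")
im=np.hstack([a,b]);im=cv2.resize(im,(800,300));cv2.imwrite("pics/ts.png",cv2.cvtColor(im,cv2.COLOR_RGB2BGR))
for c in("top","side"):
    for n in Z:
        r=ctrl.landmark_of(c,n)[:2]
        for q in r: print(c,n,round(q["p"],2),np.round(q["xy"],1),np.round(hit(c,q["xy"],Z[n]),4))
print(ctrl.sense())
E
```

```text
top warmer 0.75 [346.3 180.3] [ 0.5165 -0.3334  0.    ]
top ring 0.69 [354.4 176.9] [ 0.5206 -0.3442  0.046 ]
top ring 0.64 [400.2 190.9] [ 0.4785 -0.4758  0.046 ]
top rim_front 0.91 [343.7 216.9] [ 0.4055 -0.3142  0.028 ]
top rim_front 0.71 [206.  178.9] [0.5213 0.0875 0.028 ]
top index 0.58 [341.9 208.2] [ 0.4304 -0.3062  0.041 ]
top candle_mid 0.93 [399.9 190.6] [ 0.4748 -0.4526  0.097 ]
top wax_cup_mid 0.86 [314.3 161.4] [ 0.5599 -0.2207  0.087 ]
top wax_cup_mid 0.18 [206.8 181. ] [0.5078 0.0787 0.087 ]
top jug 0.76 [118.1 199.6] [0.4652 0.353  0.    ]
side warmer 0.61 [270.6 264.4] [ 0.5235 -0.3334  0.    ]
side ring 0.88 [269.  248.7] [ 0.5198 -0.322   0.046 ]
side rim_front 0.71 [226.9 254.8] [ 0.3972 -0.3186  0.028 ]
side index 0.58 [237.1 252.7] [ 0.4273 -0.3305  0.041 ]
side candle_mid 0.67 [255.4 255.6] [ 0.4768 -0.4427  0.097 ]
side wax_cup_mid 0.71 [281.8 219.2] [ 0.5662 -0.2161  0.087 ]
side jug 0.86 [248.  179.2] [0.4724 0.3498 0.    ]
{'time': 0.8, 'joint_pos': array([ 1.24653051e+00,  4.93571660e-01,  1.34550564e+00, -1.36851659e-05,
        1.30249894e+00, -9.54777252e-02]), 'qvel': array([ 0.00125297, -0.0004698 , -0.00138991, -0.00060101,  0.00098282,
        0.0011689 ]), 'tau': array([-4.48406368e-03, -8.81940079e+01, -3.84249544e+01, -5.68602663e-04,
        5.67368243e-04, -9.17401451e-06]), 'tool_pos': array([0.14173531, 0.60871524, 0.24829269]), 'tcp_rot': array([8.16344909e-06, 1.14142913e-01, 9.93464340e-01, 6.65530040e-06]), 'wrist_force': array([-0.11092083,  0.16348824,  0.65684953]), 'torque': array([-0.0095509 , -0.01014585, -0.06103635]), 'finger_force': 0.0, 'finger_gap': 0.08552170129833038}
```

View pics/t0.png

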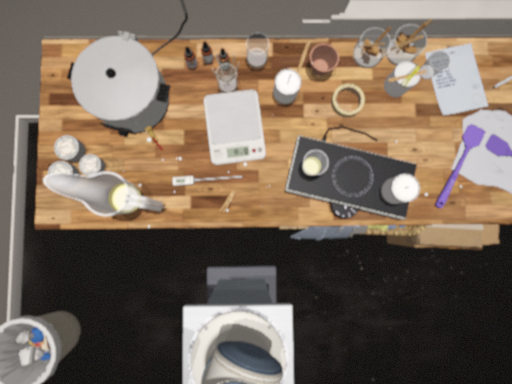

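View pics/s0.png

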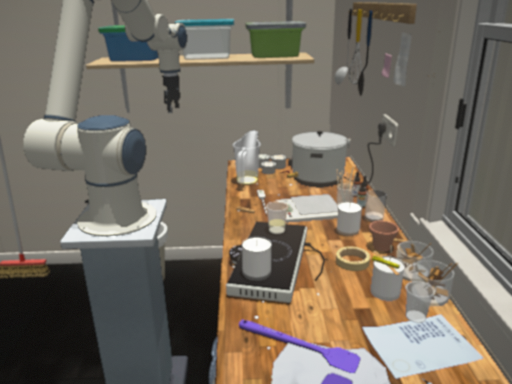

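The top view shows the warmer at px (286–416, 137–217). The candle is on its right at (402,188), the cup on its left at (314,163) and the ring at (353,176); the side view agrees. Next I move over it for a wrist view.

>>> drive_tool --pt "0.085 -0.05 -0.03 -0.05 0" --pt "0.085 -0.1 -0.06 -0.09 0" --pt "0.085 -0.16 -0.1 -0.11 0" --pt "0.085 -0.22 -0.13 -0.11 0" --pt "0.085 -0.27 -0.16 -0.11 0" --pt "0.085 -0.32 -0.2 -0.11 0" --pt "0.085 -0.38 -0.24 -0.11 0" --pt "0.085 -0.43 -0.27 -0.11 0" --pt "0.085 -0.44 -0.33 -0.11 0" --pt "0.085 -0.45 -0.39 -0.11 0" --pt "0.085 -0.46 -0.45 -0.11 0" --pt "0.085 -0.47 -0.51 -0.11 0" --pt "0.085 -0.48 -0.57 -0.11 0" --pt "0.085 -0.49 -0.63 -0.11 0" --pt "0.085 -0.5 -0.69 -0.11 0" --pt "0.085 -0.5 -0.75 -0.11 0" --pt "0.085 -0.51 -0.8 -0.11 0" --pt "0.085 -0.51 -0.845 -0.11 0" --pt "0.085 -0.51 -0.845 -0.11 0" --pt "0.085 -0.51 -0.845 -0.11 0"

```text
time: 3.3
tool_pos: [0.4467, -0.3296, 0.3582]
tcp_rot: [-0.0, 0.114, 0.993, 0.0]
wrist_force: [0.3, 0.7, 0.4]
finger_gap: 0.0847
finger_force: 0.0
```

```bash
cat > m.py <<'E'
from h import *
import sys
s=ctrl.sense();print(s["time"],np.round(s["tool_pos"],4),np.round(s["tcp_rot"],3),np.round(s["wrist_force"],1))
shot("wrist",sys.argv[1])
for n in sys.argv[2:] or ("warmer","ring","rim_front","index","candle_mid","wax_cup_mid"):
    for q in ctrl.landmark_of("wrist",n)[:2]: print(n,round(q["p"],2),np.round(q["xy"],1),np.round(hit("wrist",q["xy"],Z[n]),4))
E
python3 m.py w1
```

```text
3.3 [ 0.4467 -0.3296  0.3582] [-0.     0.114  0.993  0.   ] [0.3 0.7 0.4]
warmer 0.67 [256.7 195.1] [ 0.5119 -0.3371  0.    ]
warmer 0.62 [449.3 121.1] [0.4564 0.0233 0.    ]
ring 0.57 [260.6 208.1] [ 0.5238 -0.3333  0.046 ]
ring 0.52 [335.  214.9] [ 0.5655 -0.2087  0.046 ]
rim_front 0.88 [262.7 133. ] [ 0.4011 -0.3019  0.028 ]
index 0.71 [258.2 155. ] [ 0.4336 -0.3173  0.041 ]
index 0.33 [489.3 145.6] [0.5044 0.0578 0.041 ]
candle_mid 0.79 [181.6 207.1] [ 0.4779 -0.4492  0.097 ]
wax_cup_mid 0.82 [337.  212.8] [ 0.5451 -0.2154  0.087 ]
```

View pics/w1.png

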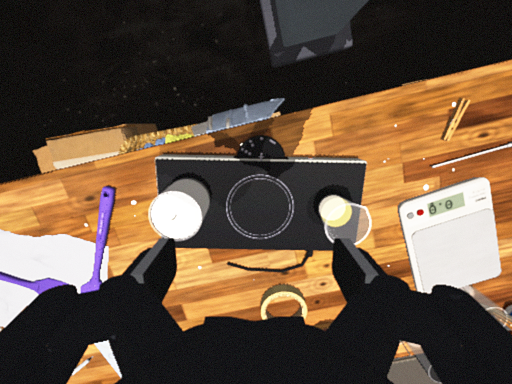

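The wrist view shows the warmer with top front edge (157,157)–(366,160), ring centre at about (260,206), candle at (177,213), cup at (340,213) and wheel at (262,147). Next I compute its pose and read the wheel.

Run:
```python
from h import *
im=cv2.imread("pics/w1.png")
for n,uv,z in [("FR",(157,157),.046),("FL",(366,160),.046),("ring",(260,206.5),.046),("BR?",(205,246),.046),("BL?",(325,249),.046)]: print(n,np.round(hit("wrist",uv,z),4))
a=hit("wrist",(157,157),.046);b=hit("wrist",(366,160),.046);print("yaw",np.arctan2(-(b-a)[0],(b-a)[1]),np.linalg.norm(b-a))
c=im[125:170,225:300];cv2.imwrite("pics/wheel1.png",cv2.resize(c,None,fx=8,fy=8,interpolation=cv2.INTER_CUBIC))
print([ (n,[(round(q["p"],2),np.round(q["bbox"])) for q in ctrl.search_frame("wrist",n)[:1]]) for n in("candle_mid","heat_wheel","warmer")])
```

```text
FR [ 0.3985 -0.481   0.046 ]
FL [ 0.4812 -0.1454  0.046 ]
ring [ 0.5206 -0.3342  0.046 ]
BR? [ 0.5718 -0.4482  0.046 ]
BL? [ 0.6269 -0.2366  0.046 ]
yaw -0.2416470958195699 0.34566125793212304
[('candle_mid', [(0.24, array([157., 132., 365., 273.]))]), ('heat_wheel', [(0.57, array([238., 135., 284., 159.]))]), ('warmer', [(0.74, array([153., 132., 362., 274.]))])]
```

View pics/wheel1.png

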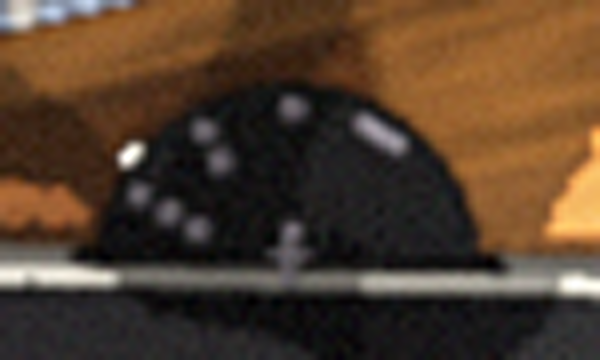

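The single stud lines up with the index, so the wheel is in setting one and must turn +1.047. First the candle: I move behind it on its right side with the hand open.

>>> drive_tool --pt "0.085 -0.01 -0.055 0 3" --pt "0.085 -0.02 -0.11 0 7.8" --pt "0.085 -0.03 -0.165 0 7.8" --pt "0.085 -0.04 -0.22 0 7.8" --pt "0.085 -0.04 -0.228 0.05 7.8" --pt "0.085 -0.04 -0.228 0.1 7.8" --pt "0.085 -0.04 -0.228 0.15 7.8" --pt "0.085 -0.04 -0.228 0.2 7.8" --pt "0.085 -0.04 -0.228 0.25 7.8" --pt "0.085 -0.04 -0.228 0.283 7.8" --pt "0.085 -0.04 -0.228 0.283 7.8" --pt "0.085 -0.04 -0.228 0.283 7.8"

```text
time: 5.3
tool_pos: [0.4346, -0.5618, 0.0769]
tcp_rot: [0.001, 0.181, 0.983, -0.001]
wrist_force: [0.7, 0.1, 1.8]
finger_gap: 0.085
finger_force: 0.0
```

```bash
cat > t.py <<'E'
from h import *
import sys
s=ctrl.sense();T=s["tool_pos"];print(s["time"],np.round(T,4),np.round(s["tcp_rot"],3),np.round(s["wrist_force"],1))
from scipy.spatial.transform import Rotation
q=s["tcp_rot"];R=Rotation.from_quat([*q[1:],q[0]]).as_matrix()
C=[]
for c in ("top","side"):
    shot(c,sys.argv[1]+c)
    for r in ctrl.landmark_of(c,"candle_mid")[:1]:
        p=hit(c,r["xy"],.097);C.append(p);print(c,round(r["p"],2),np.round(p,4))
p=np.mean(C,0);g=np.array([.521,-.334,.097])
print("candle in tool",np.round(R.T@(p-T),4),"to ring in tool",np.round(R.T@(g-p),4))
E
python3 t.py a
```

```text
5.3 [ 0.4346 -0.5618  0.0769] [ 0.001  0.181  0.983 -0.001] [0.7 0.1 1.8]
side 0.85 [ 0.4753 -0.4406  0.097 ]
candle in tool [ 0.0052  0.1278 -0.0203] to ring in tool [-4.600e-03  1.159e-01 -1.000e-04]
```

>>> drive_tool --pt "0.085 0 0.01 0 0" --pt "0.085 0 0.018 0 0" --pt "0.085 0 0.026 0 0" --pt "0.085 0 0.034 0 0" --pt "0.085 0 0.042 0 0" --pt "0.085 0 0.05 0 0" --pt "0.085 0 0.058 0 0" --pt "0.085 0 0.066 0 0" --pt "0.085 0 0.074 0 0" --pt "0.085 0 0.08 0 0" --pt "0.085 0 0.085 0 0" --pt "0.085 0 0.085 0 0"

```text
time: 7.0
tool_pos: [0.4645, -0.4812, 0.0752]
tcp_rot: [-0.0, 0.181, 0.983, 0.0]
wrist_force: [-1.4, -0.5, 0.4]
finger_gap: 0.0851
finger_force: 0.1
```

```bash
python3 t.py b; python3 m.py w2 candle_mid ring wax_cup_mid
```

```text
7.0 [ 0.4645 -0.4812  0.0752] [-0.     0.181  0.983  0.   ] [-1.4 -0.5  0.4]
side 0.71 [ 0.4991 -0.3749  0.097 ]
candle in tool [ 0.0056  0.1117 -0.0218] to ring in tool [-0.0059  0.046   0.    ]
7.2 [ 0.4643 -0.4817  0.0752] [-0.     0.182  0.983  0.   ] [0.4 0.1 0.2]
candle_mid 0.62 [498.8 277.7] [ 0.5002 -0.3777  0.097 ]
```

View pics/w2.png

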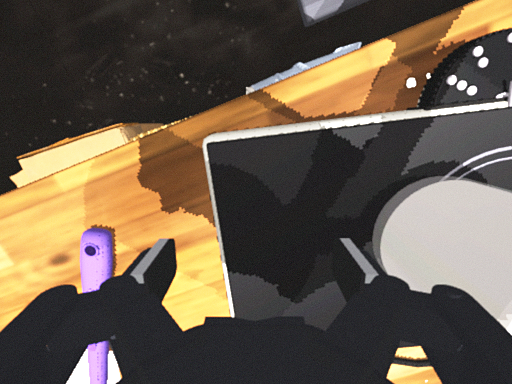

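The candle is upright just beyond the right-hand finger, with its edge at (385,250). It still has about 45 mm to go, so I push on part way, slowly.

>>> drive_tool --pt "0.085 0 0.005 0 0" --pt "0.085 0 0.01 0 0" --pt "0.085 0 0.015 0 0" --pt "0.085 0 0.02 0 0" --pt "0.085 0 0.025 0 0" --pt "0.085 0 0.029 0 0" --pt "0.085 0 0.032 0 0" --pt "0.085 0 0.032 0 0"

```text
time: 8.4
tool_pos: [0.4759, -0.4515, 0.0752]
tcp_rot: [-0.0, 0.181, 0.983, 0.0]
wrist_force: [-0.3, -1.1, -0.1]
finger_gap: 0.085
finger_force: 0.2
```

```bash
python3 t.py c
```

```text
8.4 [ 0.4759 -0.4515  0.0752] [-0.     0.181  0.983  0.   ] [-0.3 -1.1 -0.1]
side 0.59 [ 0.5089 -0.3419  0.097 ]
candle in tool [ 0.0083  0.1142 -0.0217] to ring in tool [-0.0085  0.0117  0.    ]
```

>>> drive_tool --pt "0.085 0 -0.02 0 0" --pt "0.085 0 -0.03 -0.03 0" --pt "0.085 0 -0.03 -0.09 0" --pt "0.085 0 -0.03 -0.14 0" --pt "0.085 0.02 0.01 -0.19 0" --pt "0.085 0.05 0.05 -0.24 0" --pt "0.085 0.07 0.1 -0.28 0" --pt "0.085 0.07 0.1 -0.28 0" --pt "0.085 0.07 0.1 -0.28 0" --pt "0.085 0.07 0.1 -0.28 0"

```text
time: 9.85
tool_pos: [0.4458, -0.3345, 0.3539]
tcp_rot: [-0.001, 0.182, 0.983, 0.0]
wrist_force: [-0.4, 0.2, 0.5]
finger_gap: 0.0849
finger_force: 0.0
```

```bash
python3 m.py w3; python3 t.py d
```

```text
9.85 [ 0.4458 -0.3345  0.3539] [-0.001  0.182  0.983  0.   ] [-0.4  0.2  0.5]
warmer 0.82 [266.  197.8] [ 0.5181 -0.3362  0.    ]
rim_front 0.9 [261.1 131.8] [ 0.4004 -0.3025  0.028 ]
index 0.73 [262.7 156.7] [ 0.4384 -0.3142  0.041 ]
index 0.44 [265.3 196.9] [ 0.5049 -0.3341  0.041 ]
candle_mid 0.92 [259.2 213.8] [ 0.5111 -0.3488  0.097 ]
wax_cup_mid 0.89 [346.1 204.4] [ 0.5485 -0.2178  0.087 ]
wax_cup_mid 0.23 [266.6 196.3] [ 0.4919 -0.329   0.087 ]
10.2 [ 0.446  -0.3337  0.3548] [-0.     0.182  0.983  0.   ] [0.8 0.  0.3]
top 0.65 [ 0.5146 -0.3469  0.097 ]
side 0.81 [ 0.4998 -0.3546  0.097 ]
candle in tool [-0.0634  0.0058  0.2578] to ring in tool [-0.0069  0.0206 -0.    ]
```

View pics/w3.png

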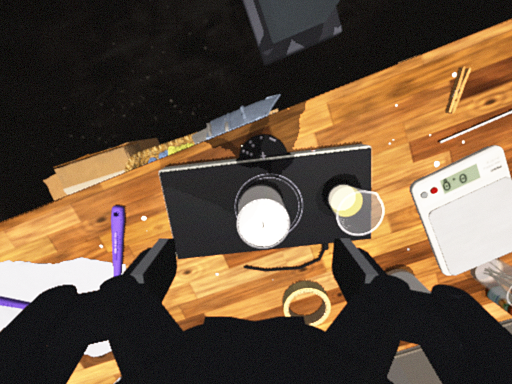

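The candle stands upright just short of the ring's middle: its top rim is centred near (263,223), the ring near (269,204). I check the offset from the rim.

Run:
```python
from h import *
print(hit("wrist",(263,223),.134),hit("wrist",(268.5,205),.046))
im=cv2.imread("pics/w3.png")
def circ(c,z,r,col):
    a=np.linspace(0,6.28,60);p=np.array([px("wrist",(c[0]+r*np.cos(t),c[1]+r*np.sin(t),z)) for t in a])
    cv2.polylines(im,[np.round(p*16).astype(int)],True,col,1,cv2.LINE_AA,4)
circ((.521,-.334),.046,.058,(0,255,0));circ((.511,-.349),.136,.0375,(0,0,255));circ((.511,-.349),.046,.0375,(255,0,0))
c=im[120:270,170:370];cv2.imwrite("pics/w3c.png",cv2.resize(c,None,fx=4,fy=4,interpolation=cv2.INTER_CUBIC))
```

```text
[ 0.51365838 -0.34444206  0.134     ] [ 0.51975169 -0.33345211  0.046     ]
```

View pics/w3c.png

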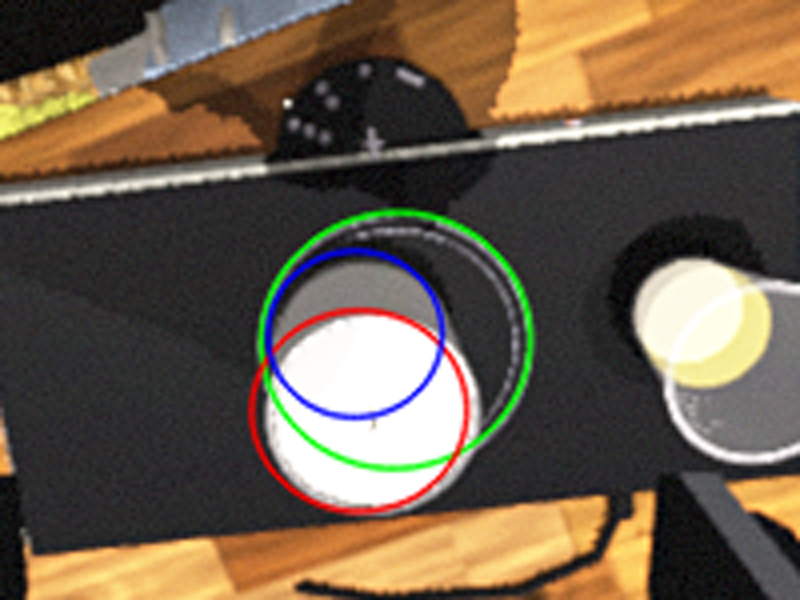

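The rim overlay puts the candle at about (0.512,-0.344), 13 mm short. I go back down and push 12 mm more.

>>> drive_tool --pt "0.085 -0.02 -0.05 0.03 0" --pt "0.085 -0.05 -0.1 0.05 0" --pt "0.085 -0.07 -0.14 0.09 0" --pt "0.085 -0.07 -0.14 0.14 0" --pt "0.085 -0.07 -0.14 0.2 0" --pt "0.085 -0.07 -0.14 0.25 0" --pt "0.085 -0.07 -0.14 0.28 0" --pt "0.085 -0.07 -0.125 0.28 0" --pt "0.085 -0.07 -0.115 0.28 0" --pt "0.085 -0.07 -0.107 0.28 0" --pt "0.085 -0.07 -0.102 0.28 0" --pt "0.085 -0.07 -0.098 0.28 0" --pt "0.085 -0.07 -0.094 0.28 0" --pt "0.085 -0.07 -0.091 0.28 0" --pt "0.085 -0.07 -0.088 0.28 0" --pt "0.085 -0.07 -0.088 0.28 0"

```text
time: 12.4
tool_pos: [0.4801, -0.4403, 0.0752]
tcp_rot: [-0.0, 0.181, 0.983, 0.0]
wrist_force: [0.5, -1.0, 1.0]
finger_gap: 0.0847
finger_force: 0.1
```

>>> drive_tool --pt "0.085 0 -0.02 0 0" --pt "0.085 0 -0.03 -0.03 0" --pt "0.085 0 -0.03 -0.09 0" --pt "0.085 0 -0.03 -0.14 0" --pt "0.085 0.02 0.01 -0.19 0" --pt "0.085 0.05 0.05 -0.24 0" --pt "0.085 0.07 0.09 -0.28 0" --pt "0.085 0.07 0.09 -0.28 0" --pt "0.085 0.07 0.09 -0.28 0"

```text
time: 13.52
tool_pos: [0.4467, -0.3321, 0.3555]
tcp_rot: [0.0, 0.181, 0.983, -0.0]
wrist_force: [0.7, -0.6, -1.0]
finger_gap: 0.0848
finger_force: 0.0
```

```bash
python3 m.py w4 candle_mid ring rim_front
cat > ov.py <<'E'
from h import *
im=cv2.imread("pics/w4.png")
def circ(c,z,r,col):
    a=np.linspace(0,6.28,60);p=np.array([px("wrist",(c[0]+r*np.cos(t),c[1]+r*np.sin(t),z)) for t in a])
    cv2.polylines(im,[np.round(p*16).astype(int)],True,col,1,cv2.LINE_AA,4)
circ((.521,-.334),.046,.058,(0,255,0));circ((.521,-.334),.136,.0375,(0,0,255));circ((.521,-.334),.046,.0375,(255,0,0))
c=im[120:270,170:370];cv2.imwrite("pics/w4c.png",cv2.resize(c,None,fx=4,fy=4,interpolation=cv2.INTER_CUBIC))
E
python3 ov.py
```

```text
13.525 [ 0.4467 -0.3321  0.3555] [ 0.     0.181  0.983 -0.   ] [ 0.7 -0.6 -1. ]
candle_mid 0.71 [267.2 214.4] [ 0.5165 -0.3362  0.097 ]
rim_front 0.82 [260.7 131.2] [ 0.3997 -0.301   0.028 ]
```

View pics/w4c.png

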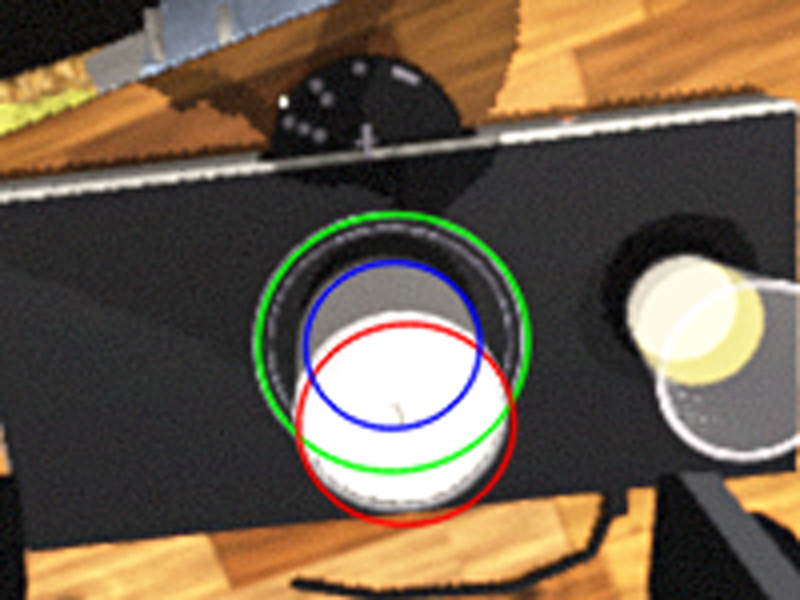

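The candle is within about 6 mm of the ring centre, upright and inside it. For the wheel, I close the hand, square it to the warmer and come down in front of the rim. I will then roll the wheel with the flat of the fingertip, like a rack, in two strokes.

>>> drive_tool --pt "0 0.04 0 0 -3" --pt "0 0.082 -0.006 0 -7.1" --pt "0 0.082 -0.006 0.05 -7.1" --pt "0 0.082 -0.006 0.1 -7.1" --pt "0 0.082 -0.006 0.15 -7.1" --pt "0 0.082 -0.006 0.2 -7.1" --pt "0 0.082 -0.006 0.24 -7.1" --pt "0 0.082 -0.006 0.27 -7.1" --pt "0 0.082 -0.006 0.295 -7.1" --pt "0 0.082 -0.006 0.31 -7.1" --pt "0 0.082 -0.006 0.315 -7.1" --pt "0 0.082 -0.006 0.315 -7.1" --pt "0 0.082 -0.006 0.315 -7.1"

```text
time: 15.35
tool_pos: [0.3682, -0.3082, 0.0407]
tcp_rot: [0.0, 0.12, 0.993, -0.0]
wrist_force: [0.2, -0.0, 0.1]
finger_gap: -0.0001
finger_force: 0.0
```

>>> drive_tool --pt "0 -0.006 0 0 0" --pt "0 -0.012 0 0 0" --pt "0 -0.015 0 0 0" --pt "0 -0.017 0 0 0" --pt "0 -0.017 0 0 0"

```text
time: 15.98
tool_pos: [0.3847, -0.3119, 0.0403]
tcp_rot: [-0.0, 0.12, 0.993, 0.0]
wrist_force: [-0.2, -0.2, 0.5]
finger_gap: -0.0004
finger_force: 0.0
```

>>> drive_tool --pt "0 -0.001 0 0 0" --pt "0 -0.002 0 0 0" --pt "0 -0.003 0 0 0" --pt "0 -0.003 0 0 0"

```text
time: 16.48
tool_pos: [0.3876, -0.3126, 0.0403]
tcp_rot: [0.0, 0.12, 0.993, -0.0]
wrist_force: [0.0, 0.3, -0.3]
finger_gap: -0.0
finger_force: 0.0
```

>>> drive_tool --pt "0 -0.001 0 0 0" --pt "0 -0.002 0 0 0" --pt "0 -0.002 0 0 0"

```text
time: 16.85
tool_pos: [0.3895, -0.3131, 0.0403]
tcp_rot: [0.0, 0.12, 0.993, -0.0]
wrist_force: [0.5, 0.6, -0.4]
finger_gap: 0.0001
finger_force: 0.0
```

>>> drive_tool --pt "0 -0.001 0 0 0" --pt "0 -0.002 0 0 0" --pt "0 -0.002 0 0 0"

```text
time: 17.23
tool_pos: [0.391, -0.3133, 0.0402]
tcp_rot: [-0.0, 0.12, 0.993, 0.0]
wrist_force: [-3.2, 0.1, 1.4]
finger_gap: -0.0003
finger_force: 2.1
```

>>> drive_tool --pt "0 -0.001 0 0 0" --pt "0 -0.001 0 0 0"

```text
time: 17.48
tool_pos: [0.3912, -0.3131, 0.0401]
tcp_rot: [-0.001, 0.12, 0.993, 0.001]
wrist_force: [-10.6, 0.5, 3.8]
finger_gap: 0.0
finger_force: 4.9
```

>>> drive_tool --pt "0 -0.001 0 0 0" --pt "0 -0.001 0 0 0"

```text
time: 17.73
tool_pos: [0.3915, -0.3129, 0.04]
tcp_rot: [-0.002, 0.12, 0.993, 0.001]
wrist_force: [-15.1, 0.3, 6.0]
finger_gap: 0.0
finger_force: 7.5
```

Contact pressing with about 15 N. First stroke to the left.

>>> drive_tool --pt "0 0 0.004 0 0" --pt "0 0 0.008 0 0" --pt "0 0 0.012 0 0" --pt "0 0 0.015 0 0" --pt "0 0 0.018 0 0" --pt "0 0 0.021 0 0" --pt "0 0 0.024 0 0" --pt "0 0 0.024 0 0"

```text
time: 18.73
tool_pos: [0.398, -0.2897, 0.0401]
tcp_rot: [-0.001, 0.12, 0.993, 0.001]
wrist_force: [-7.0, 2.5, 1.3]
finger_gap: 0.0
finger_force: 3.6
```

>>> drive_tool --pt "0 0.008 0 0 0" --pt "0 0.018 0 0 0" --pt "0 0.018 0 0 0"

```text
time: 19.1
tool_pos: [0.3808, -0.2862, 0.0403]
tcp_rot: [-0.0, 0.121, 0.993, 0.0]
wrist_force: [0.8, -0.5, -0.4]
finger_gap: 0.0002
finger_force: 0.0
```

Run:
```python
from h import *
im=cv2.cvtColor(np.asarray(shot("wrist","w5")),cv2.COLOR_RGB2BGR)
u=px("wrist",(.442,-.315,.036));f=px("wrist",(.4012,-.3048,.036));print(u,f,ctrl.search_frame("wrist","heat_wheel")[:1])
cv2.imwrite("pics/w5b.png",im)
```

```text
[230.55407307 352.48913644] [229.06791065 293.25580718] [{'bbox': [247.6, 297.8, 258.2, 322.1], 'p': 0.74}]
```

View pics/w5b.png

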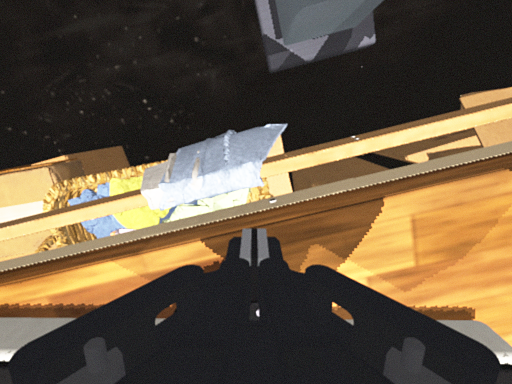

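The wheel is hidden behind the fingers, so I rise and read the stud pattern numerically.

>>> drive_tool --pt "0 0.01 0 -0.03 0" --pt "0 0.01 0 -0.08 0" --pt "0 0 0 -0.13 0" --pt "0 -0.02 0 -0.18 0" --pt "0 -0.02 0 -0.2 0" --pt "0 -0.02 0 -0.2 0" --pt "0 -0.02 0 -0.2 0"

```text
time: 20.08
tool_pos: [0.4006, -0.2909, 0.2394]
tcp_rot: [-0.0, 0.12, 0.993, 0.0]
wrist_force: [-0.0, -0.6, -1.0]
finger_gap: 0.0001
finger_force: 0.0
```

```bash
cat > wh.py <<'E'
from h import *
import sys
g=cv2.cvtColor(np.asarray(shot("wrist",sys.argv[1])),cv2.COLOR_RGB2GRAY).astype(np.float32)
s=ctrl.sense();print(s["time"],np.round(s["tool_pos"],4))
for n in("rim_front","index"):
    for q in ctrl.landmark_of("wrist",n)[:1]: print(n,round(q["p"],2),np.round(q["xy"],1),np.round(hit("wrist",q["xy"],Z[n]),4),"expected px",np.round(px("wrist",(.4012,-.3048,.028)),1))
W=np.array([.442,-.315]);ex=np.array([.971,-.239]);ey=np.array([.239,.971])
ph=np.radians(np.arange(-78,79,6));rr=np.arange(.014,.041,.003)
m=np.array([[px("wrist",[*(W+r*(-np.cos(p)*ex+np.sin(p)*ey)),.037]) for p in ph] for r in rr],np.float32)
v=cv2.remap(g,m[...,0],m[...,1],cv2.INTER_LINEAR)
print("deg",*[f"{int(round(np.degrees(p))):4d}" for p in ph])
for r,row in zip(rr,v): print(f"{r*1e3:3.0f}",*[f"{int(x):4d}" for x in row])
u=px("wrist",[.425,-.311,.036]).astype(int);c=g[max(0,u[1]-50):u[1]+50,max(0,u[0]-65):u[0]+65]
cv2.imwrite("pics/%sc.png"%sys.argv[1],cv2.resize(c,None,fx=6,fy=6,interpolation=cv2.INTER_CUBIC))
E
python3 wh.py w6
```

```text
20.125 [ 0.4005 -0.2908  0.2392]
rim_front 0.85 [244.6 179. ] [ 0.3996 -0.3016  0.028 ] expected px [242.5 180.8]
index 0.87 [239.1 209. ] [ 0.4336 -0.3172  0.041 ] expected px [242.6 180.7]
deg  -78  -72  -66  -60  -54  -48  -42  -36  -30  -24  -18  -12   -6    0    6   12   18   24   30   36   42   48   54   60   66   72   78
 14   75  120  214  236  151   65   55   53   57   57   56   51   40   45   53   55   63   55   55   57   57   57   55   54   44   36   62
 17   25  100  206  230  125   53   50   54   52   54   56   57   59   62   59   58   58   56   57   59   56   58   59   56   56   34   26
 20   31   44  125  163   57   52   63  150  176   85   56   58   60   57   61   56   58   57   58   58   58   56   56   55   56   53   30
 23   28   68  207  255  116   51   54  220  251  100   57   62   59   55   56   57   61   60   58   58   56   58   56   55   57   64   38
 26   33   51   67   88   46   55   55   68  117   53   60   57   81  156   78   60   61   60   54   60   58   56   58   61   68   72   45
 29   44   54  172  253   51   55   55  158  254   98   58   57  124  255  110   59   60   62   59   60   60   58   55   63   70   66   66
 32   52   55   53  160   46   57   56   59  107   51   60   63   51  101   52   61   61   57   86   59   59   58   56   66   65   65   67
 35   50   53   84  239   56   56   58   88  242   63   63   62   82  252   60   59   59   68  254   92   61   55  240  249  252  113   67
 38   53   55   69  222   51   60   60   56  200   57   59   63   58   84   18   18   23   43  160   56   61   58  140  130  192   94   69[ WARN:0@1.682] global loadsave.cpp:1063 imwrite_ Unsupported depth image for selected encoder is fallbacked to CV_8U.
```

The readout is clear: two studs sit at 0°, so the wheel is in setting two, with three studs at −30°. Same stroke once more.

>>> drive_tool --pt "0 0.028 -0.024 0 0" --pt "0 0.028 -0.024 0.05 0" --pt "0 0.028 -0.024 0.1 0" --pt "0 0.028 -0.024 0.15 0" --pt "0 0.028 -0.024 0.185 0" --pt "0 0.028 -0.024 0.199 0" --pt "0 0.028 -0.024 0.199 0" --pt "0 0.018 -0.024 0.199 0" --pt "0 0.01 -0.024 0.199 0" --pt "0 0.007 -0.024 0.199 0" --pt "0 0.005 -0.024 0.199 0" --pt "0 0.004 -0.024 0.199 0" --pt "0 0.003 -0.024 0.199 0" --pt "0 0.002 -0.024 0.199 0" --pt "0 0.002 -0.024 0.199 0"

```text
time: 22.1
tool_pos: [0.3914, -0.313, 0.0411]
tcp_rot: [-0.002, 0.12, 0.993, 0.001]
wrist_force: [-14.3, -0.1, 8.3]
finger_gap: -0.0005
finger_force: 6.7
```

>>> drive_tool --pt "0 0 0.004 0 0" --pt "0 0 0.008 0 0" --pt "0 0 0.012 0 0" --pt "0 0 0.015 0 0" --pt "0 0 0.018 0 0" --pt "0 0 0.021 0 0" --pt "0 0 0.024 0 0" --pt "0 0 0.024 0 0" --pt "0 0.008 0.024 0 0" --pt "0 0.02 0.024 0 0" --pt "0 0.03 0.024 -0.03 0" --pt "0 0.03 0.024 -0.08 0" --pt "0 0.02 0.024 -0.13 0" --pt "0 0 0.024 -0.18 0" --pt "0 -0.002 0.024 -0.199 0" --pt "0 -0.002 0.024 -0.199 0" --pt "0 -0.002 0.024 -0.199 0"

```text
time: 24.22
tool_pos: [0.4001, -0.2908, 0.2392]
tcp_rot: [-0.001, 0.12, 0.993, 0.0]
wrist_force: [0.0, -0.2, -0.4]
finger_gap: 0.0006
finger_force: 0.0
```

```bash
python3 wh.py w7 2>/dev/null; python3 m.py w7b candle_mid ring wax_cup_mid; python3 t.py e
```

```text
24.275 [ 0.4001 -0.2908  0.2391]
rim_front 0.72 [237.4 179.4] [ 0.3975 -0.3107  0.028 ] expected px [242.5 181. ]
index 0.6 [239.8 205.4] [ 0.4289 -0.3151  0.041 ] expected px [242.6 180.9]
deg  -78  -72  -66  -60  -54  -48  -42  -36  -30  -24  -18  -12   -6    0    6   12   18   24   30   36   42   48   54   60   66   72   78
 14   53   30   42   55   53   75  178  242  251  178   68   49   41   43   53   57   60   57   57   57   53   57   55   53   48   37   43
 17   32   38   56   53   54   53   86  157  182   92   50   51   57   60   53   56   60   57   60   56   58   54   55   56   58   46   23
 20   32   48   54   55   54   51   64  188  215   86   56   57  193  242  135   58   58   59   57   57   55   62   56   55   54   55   30
 23   31   56   56   53   56   54   60  223  247   95   53   57  145  221  122   58   61   56   59   53   57   55   60   55   66   71   53
 26   44   53   54   54   57   54   52   98  136   55   58   59   81  194   81   59   58   63  198  109   58   57   57   58   68   71   48
 29   45   55   56   52   57   57   54  200  253   70   60   59  110  254  110   59   61   94  254  138   54   55   59   72   69   68   62
 32   53   49   53   57   57   57   57   63  103   51   58   63   57   92   53   64   65   55  130   64   58   60   57   85   74   67   72
 35   53   54   55   55   57   60   54  120  252   62   61   62   99  254   56   56   63   63  254  115   58   57   64  254  183   69   69
 38   51   52   54   54   56   57   54   65  152   56   64   56   60   89   13   15   20   41  140   57   59   62   63  187   92   69   73
24.375 [ 0.4004 -0.2909  0.2392] [-0.001  0.12   0.993  0.001] [-0.3 -0.2 -0.5]
wax_cup_mid 0.7 [341.1 288.1] [ 0.5471 -0.2169  0.087 ]
24.575 [ 0.4008 -0.2911  0.2399] [-0.     0.12   0.993  0.   ] [0.1 0.  0.9]
top 0.9 [ 0.5122 -0.338   0.097 ]
side 0.6 [ 0.5135 -0.3256  0.097 ]
candle in tool [-0.1186 -0.0128  0.1428] to ring in tool [-0.0084 -0.0002 -0.    ]
```

View pics/w7b.png

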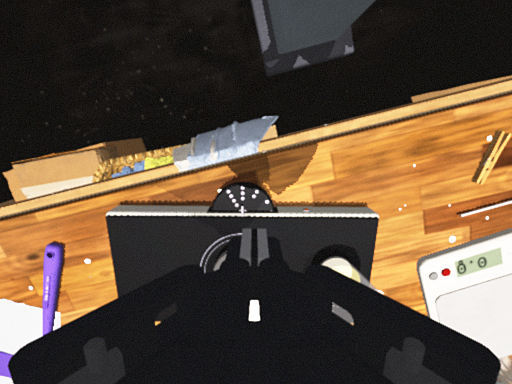

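The wheel at (243,200) shows the row of three studs in line with the index. The candle measures about 8 mm from the ring centre, and the hand is clear of everything. Handing in.

```bash
python3 -c "
from cell import ctrl
print(ctrl.sign_off())"
```

```text
the job is handed in; nothing more can be done
None
```

I handed the job in at about 25 s: the candle stands upright inside the heating ring, about 8 mm from its centre by the last camera reading, the heat wheel rests in setting three, and nothing else was touched; no verdict came back.

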